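# Put the bench vessels back on their own stations

## Task

The three vessels on the lab bench are each standing in the wrong place: the stoppered conical flask belongs on the magnetic stirrer, the open steel cup on the balance pan and the capped bottle in the round spill dish. Put each one upright in the middle of its own place, first setting one of them aside on the empty grey mat to make room, and letting go of it there. Set each down gently, never drop one or tip it over, and leave the tube rack, the wash bottle and the tip box where they stand.

Things in the scene. Friction and masses are not known exactly. Their poses are not given: they have to be found in the camera images.
- flask: Conical (Erlenmeyer) flask of pale clear glass with a black rubber stopper, loose, about 180 g. 132 mm high in all. Foot 68 mm across; the cone narrows to the straight neck, 28 mm across, which runs from 78 to 112 mm height (a thin lip there is 32 mm across, look only); the stopper, 29 mm across, is fixed in it from 112 to 132 mm. Grip neck and stopper from above at about 108 mm height. Origin: centre of the underside, z up. At every start it stands in the spill dish.
- cup: Open straight-sided steel weighing cup, loose, about 120 g: 52 mm outside diameter, 65 mm high, wall 2 mm. Grip from above across the outside, about 45 mm above its underside. Origin: centre of the underside, z up. At every start it stands on the stirrer.
- bottle: Brown glass reagent bottle with a white screw cap, loose, about 200 g: body 54 mm across up to 55 mm height, sloping shoulder up to 72 mm, cap 34 mm across from 76 to 110 mm height, the top. Grip the cap from above at about 96 mm height. Origin: centre of the underside, z up. At every start it stands on the balance.
- stirrer: Magnetic stirrer, fixed: white box with a square white ceramic plate 112 x 112 mm on top, plate surface 45 mm above the bench; a black knob on its front. The box reaches 60 mm from the origin to the back (+x of its frame), 60 mm to the sides and 90 mm (knob 104 mm) to the front. Origin: on the bench directly under the middle of the plate. z up.
- balance: Compact laboratory balance, fixed: flat grey box (top 28 mm high) with a round steel pan 104 mm across whose surface is 40 mm above the bench, and a display and key in front of the pan. The box reaches 60 mm from the origin to the back (+x) and sides and 105 mm to the front. Origin: on the bench directly under the middle of the pan. z up.
- dish: Round white plastic spill dish, fixed: 124 mm across outside, rim 12 mm high and 4 mm thick, flat inner floor about 112 mm across, 4 mm above the bench. Origin: centre of its underside, z up.
- mat: Grey square mat, fixed, 120 x 120 mm, 4 mm thick, empty at the start: the free spot. Origin: centre of its underside, z up.
- rack: Bystander, to be left alone: orange test-tube rack 90 x 200 mm, 48 mm high (tubes to 76 mm), loose, at the far side. Origin: centre of its underside; the long side lies along its y.
- washbottle: Bystander, to be left alone: white wash bottle 62 mm across with a blue top and a bent spout, 165 mm high in all, loose. Origin: centre of its underside; the spout points to its +x.
- tipbox: Bystander, to be left alone: closed pipette-tip box 87 x 127 mm, 67 mm high, loose. Origin: centre of its underside; the long side lies along its y.
Not all that is in view belongs to the job. What is shaped like the bottle but turquoise or yellow is not meant.

How it is judged (in metres and radians):
On the way:
1. one of the three vessels has been set aside on the empty mat: upright, let go and at rest, its middle within 45 mm of the mat's middle (((horizontal distance between cup and mat below 0.045 m and z of cup in the frame of mat between 0 and 0.008 m and angle between cup's own z axis and vertical below 0.1 rad and linear speed of cup below 0.02 m/s and contact force between the fingers and cup below 0.05 N) or (horizontal distance between flask and mat below 0.045 m and z of flask in the frame of mat between 0 and 0.008 m and angle between flask's own z axis and vertical below 0.1 rad and linear speed of flask below 0.02 m/s and contact force between the fingers and flask below 0.05 N) or (horizontal distance between bottle and mat below 0.045 m and z of bottle in the frame of mat between 0 and 0.008 m and angle between bottle's own z axis and vertical below 0.1 rad and linear speed of bottle below 0.02 m/s and contact force between the fingers and bottle below 0.05 N))), for 0.2 s.
At the end, for the whole second after the job is handed in: The flask stands on the stirrer plate, the cup on the balance pan and the bottle on the floor of the spill dish, each with its middle within 15 mm (level) of the middle of its place, its underside within 4 mm of the surface, upright within 0.1 rad, let go and at rest (under 0.02 m/s) (horizontal distance between cup and balance below 0.015 m and z of cup in the frame of balance between 0.036 and 0.044 m and angle between each of cup, flask, bottle's own z axis and vertical below 0.1 rad and linear speed of each of cup, flask, bottle below 0.02 m/s and contact force between the fingers and cup below 0.05 N and horizontal distance between flask and stirrer below 0.015 m and z of flask in the frame of stirrer between 0.041 and 0.049 m and contact force between the fingers and flask below 0.05 N and horizontal distance between bottle and dish below 0.015 m and z of bottle in the frame of dish between 0 and 0.008 m and contact force between the fingers and bottle below 0.05 N); the robot touches nothing.
It fails at once if a vessel is tipped over (more than 1 rad) (angle between any of cup, flask, bottle's own z axis and vertical above 1 rad).
It fails at once if a vessel is dropped or knocked (moves faster than 0.6 m/s out of the fingers, as after a fall of about 18 mm) ((contact force between the fingers and cup below 0.01 N and linear speed of cup above 0.6 m/s) or (contact force between the fingers and flask below 0.01 N and linear speed of flask above 0.6 m/s) or (contact force between the fingers and bottle below 0.01 N and linear speed of bottle above 0.6 m/s)).
It fails at once if the tube rack, the wash bottle or the tip box is moved by more than 20 mm (distance of any of rack, washbottle, tipbox from where it was at the start of the episode above 0.02 m).
It also fails if it takes over 122 s, if anything falls off the work surface, if the arm or the gripper's body presses on something with over 40 N, if the wrist force passes 120 N, or if a joint passes its speed limit or range.

## Robot

A 6-joint arm with a two-finger parallel gripper is mounted at the origin on the work surface. World frame = base frame: x ahead of the robot, y to its left, z up, the work surface at z = 0. Lengths are in mm, angles in rad, forces in N, time in s.
With the tool pointing down it reaches from about 350 to 775 mm from the base axis. Payload 7.3 kg.
Tool frame: the origin (TCP) lies on the front face of the gripper's body, between the roots of the fingers; the fingertips stand 66 mm ahead of it and the grasp point (between the pads) lies 47 mm ahead of it (bot.tip_extent is the distance from the TCP to the fingertips, in mm); z points along the fingers, y is the line along which they close (so a half turn about z gives the same grasp; the last joint's range is limited). The gripper opens to 92 mm and grips with 3 to 60 N. Pads are 19 mm wide; open, the fingers measure 130 mm over their backs; the gripper's body (75 mm by 190 mm) begins 47 mm behind the grasp point.
Start: joints at [-1.46, 0.342, 1.524, -0, 1.275, -0.146], TCP at [133.364, -507.792, 292.241] pointing down, gripper open.
Joint ranges: [-2.53, 2.53], [-0.77, 2.02], [0.04, 2.7], [-1, 4.14], [0.28, 2.66], [-3.11, 3.11]. Speed limits (rad/s): [2.57, 2.57, 3.14, 3.14, 3.14, 3.14].

## Interface

Orientations are given as [roll, pitch, yaw] about the fixed x, y, z axes, in that order (R = Rz(yaw) Ry(pitch) Rx(roll)).
In Python, from plant import readout, viewer, order, bot gives the robot as it stands.
- The arm moves only by the shell command python3 -m creep 'ROWS'. ROWS is text: rows parted by semicolons, each of 7 numbers parted by spaces: the shift along the world's x, y, z in m, then the turn, a rotation vector about the world's x, y, z in rad, then the opening in per cent of the stroke, from 0 (shut) to 100 (fully open). A call has 1 to 8 rows; each row shifts and turns the commanded pose from where the row before left it; what a row does not reach is not made up. A row lasts 1/12 s, in which the tool goes at most 41.7 mm and 7.16 degrees, less where a joint would pass 70% of its speed; a pose out of reach is approached as far as the arm can. A call is refused whole if a number of a shift passes 0.0417 or a number of a turn 0.125, either way. A call with a gripper value outside its range is refused whole. The fingers move at their own pace and stop on an object; the grip force is fixed at half the most. Time passes only in rows, so rows that do not move let the fingers close. It gives the time, the measured TCP pose, the force, the opening and the grip force at its end, in the units of the state.
- readout.get_obs(): the state, without advancing time (a new reading comes with each control period).
- viewer.capture(name): name is "scene" or "top" or "wrist"; returns the picture (420x560x3 uint8, red, green, blue); there is no depth.
- viewer.camera_info(name): a dict with "fx", "fy", "cx", "cy" (pixels), "D" ([k1, k2, p1, p2, k3] as OpenCV has them; the pictures are not rectified), "origin" and "rotation" of the camera in the world. Camera axes: x right, y up, looking along -z (the intrinsics and any distortion apply to the point x, -y, -z); pixel columns grow to the right and rows downward; lengths in mm; the calibration is good to about 2 mm. A picture is of the moment at which its call begins: read the wrist's pose just before it. camera_info takes no time and is no camera call; for the wrist camera it gives the pose at the moment of the call.
- order.close_job(): hands the job in; it is judged then, once.
The state is a dict: "time": time; "joint_positions": joint angles; "dq": joint speeds; "tau": joint torques, N m; "tool_pos": TCP position; "tcp_rot": TCP orientation; "contact_force": force on the tool from outside, world axes, zero at the start; "moment": the same for the moment, N m; "grip_width": finger opening in mm; "finger_force": force on a finger pad.
Only numpy, scipy, OpenCV 4.12 (cv2) and the standard library are available. Lean on these libraries where they do the work, as an engineer would, in place of code of your own. Each camera call takes 0.05 s, during which the arm holds its last target. There are 200 camera calls.

## Working session

There is one attempt and no reset: what is moved stays moved. The work goes in short steps, Python scripts to look and compute and a shell command to move; the robot and the scene stay as the last step left them, time stands still between calls to the robot, and variables do not carry over. Pictures are saved under pics/ and viewed, at most 14 in all, crops included, and the job is handed in when it is done.

```bash
ls; mkdir -p pics; python3 - <<'E'
from plant import readout, viewer
import cv2
print(readout.get_obs())
for n in ("top","scene"):
    im=viewer.capture(n); cv2.imwrite(f"pics/{n}0.png",im[:,:,::-1]); print(n,viewer.camera_info(n))
E
```

```text
pics
{'time': 0.0, 'joint_positions': array([-1.46001251e+00,  3.42726726e-01,  1.52496149e+00,  4.56286723e-08,
        1.27542585e+00, -1.46011457e-01]), 'dq': array([ 1.43244032e-04,  1.34317353e-03, -1.78217653e-04, -2.63409714e-05,
        1.51707439e-03, -5.93605952e-04]), 'tau': array([-1.39109776e-03, -4.31244743e+01, -2.44221014e+01,  7.17408629e-02,
        5.59722050e-02, -1.22295064e-04]), 'tool_pos': array([ 133.3238125 , -507.48770488,  291.56219683]), 'tcp_rot': array([-3.14008743e+00, -2.21399292e-04,  2.56795091e-01]), 'contact_force': array([0.06482004, 0.5087618 , 0.11053618]), 'moment': array([-0.02736938,  0.04061596, -0.02747764]), 'finger_force': 0.0, 'grip_width': 91.37931780140221}
top {'fx': 535.0530707014964, 'fy': 535.0530707014964, 'cx': 281.39234263481194, 'cy': 200.035150384895, 'D': array([-0.12436156,  0.        ,  0.        ,  0.        ,  0.        ]), 'origin': array([ 487.74349105,   22.65101044, 1350.66971222]), 'rotation': array([ 0.10697393, -0.01623873, -1.5650232 ])}
scene {'fx': 489.73434931345116, 'fy': 489.73434931345116, 'cx': 283.27318793615916, 'cy': 206.98079736931368, 'D': array([-0.14318138,  0.        ,  0.        ,  0.        ,  0.        ]), 'origin': array([1312.91752037,   16.86195397, 1135.1872224 ]), 'rotation': array([5.89517478e-01, 8.36372170e-04, 1.61080099e+00])}
```

View pics/top0.png

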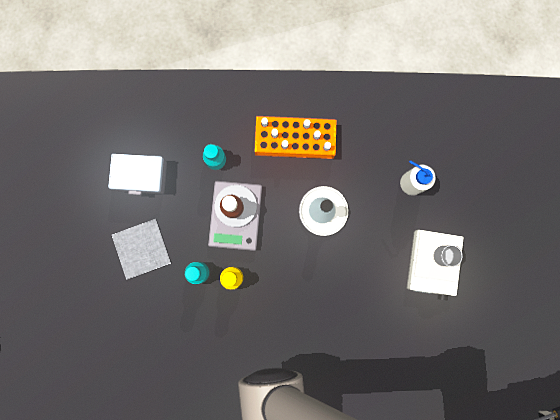

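View pics/scene0.png

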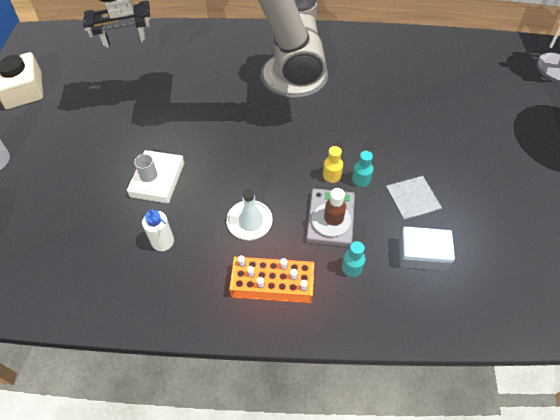

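The top view shows the cup on the stirrer (448,256), flask in the dish (324,210), bottle on the balance (231,205) and the mat (141,249). Yellow and turquoise decoys stand near the balance. The scene view agrees. Next I'll measure with masks.

```bash
cat > h.py <<'E'
import numpy as np, cv2
from scipy.spatial.transform import Rotation as R
from plant import viewer, readout
def cam(n):
    c=viewer.camera_info(n); K=np.array([[c['fx'],0,c['cx']],[0,c['fy'],c['cy']],[0,0,1]]); return K,np.array(c['D']),np.array(c['origin']),R.from_euler('xyz',c['rotation']).as_matrix()
def cast(c,uv,z):
    K,D,o,M=c; p=cv2.undistortPoints(np.float64(uv).reshape(-1,1,2),K,D).reshape(-1,2)
    d=np.c_[p[:,0],-p[:,1],-np.ones(len(p))]@M.T
    return o+d*((z-o[2])/d[:,2])[:,None]
def proj(c,P):
    K,D,o,M=c; q=(np.float64(P).reshape(-1,3)-o)@M*[1,-1,-1]
    return cv2.projectPoints(q,np.zeros(3),np.zeros(3),K,D)[0].reshape(-1,2)
def circ(xy):
    A=np.c_[2*xy,np.ones(len(xy))]; s=np.linalg.lstsq(A,(xy**2).sum(1),rcond=None)[0]
    return s[:2],np.sqrt(s[2]+s[:2]@s[:2])
E
python3 - <<'E'
from h import *
im=cv2.imread('pics/top0.png'); c=cam('top')
print(proj(c,[[0,0,0],[133,-507,292]]))
crops=[]
for (u,v) in [(437,262),(324,210),(236,214),(141,249)]:
    crops.append(cv2.resize(im[v-42:v+42,u-56:u+56],(400,300),interpolation=cv2.INTER_CUBIC))
cv2.imwrite('pics/mont.png',np.vstack([np.hstack(crops[:2]),np.hstack(crops[2:])]))
hsv=cv2.cvtColor(im,cv2.COLOR_BGR2HSV)
g=cv2.cvtColor(im,cv2.COLOR_BGR2GRAY)
def big(m,u0,u1,v0,v1):
    k=np.zeros_like(m); k[v0:v1,u0:u1]=m[v0:v1,u0:u1]
    cs=cv2.findContours(k,cv2.RETR_EXTERNAL,cv2.CHAIN_APPROX_NONE)[0]; return max(cs,key=cv2.contourArea)
def rep(n,m,box,z,kind):
    q=big(m,*box); w=cast(c,cv2.convexHull(q).reshape(-1,2),z)[:,:2]
    if kind=='c':print(n,circ(w))
    else: print(n,cv2.minAreaRect(w.astype(np.float32)))
w=((g>165)*255).astype(np.uint8); gm=((g>80)*255).astype(np.uint8)
rep('dish',w,(290,360,175,245),12,'c')
rep('stir',w,(400,470,225,305),45,'r')
rep('mat',gm,(105,178,212,285),4,'r')
rep('tip',gm,(100,175,145,200),67,'r')
rep('balbox',gm,(203,268,175,255),28,'r')
rep('wb',gm,(395,440,155,200),80,'c')
E
```

```text
[[280.54773414 453.14161334]
 [533.09528653 431.68906106]]
dish (array([ 606.34586479, -104.00677291]), np.float64(62.14029198229443))
stir ((476.0959777832031, -379.64764404296875), (128.4702606201172, 150.2778778076172), 81.7284164428711)
mat ((508.88299560546875, 356.192138671875), (182.09310913085938, 186.46791076660156), 0.8935838341712952)
tip ((692.59033203125, 356.5924987792969), (133.9940185546875, 187.54815673828125), 0.4247790277004242)
balbox ((593.7113037109375, 117.52961730957031), (196.74790954589844, 160.0799102783203), 0.48504695296287537)
wb (array([ 680.54392732, -324.78610709]), np.float64(44.79684494344213))
```

View pics/mont.png

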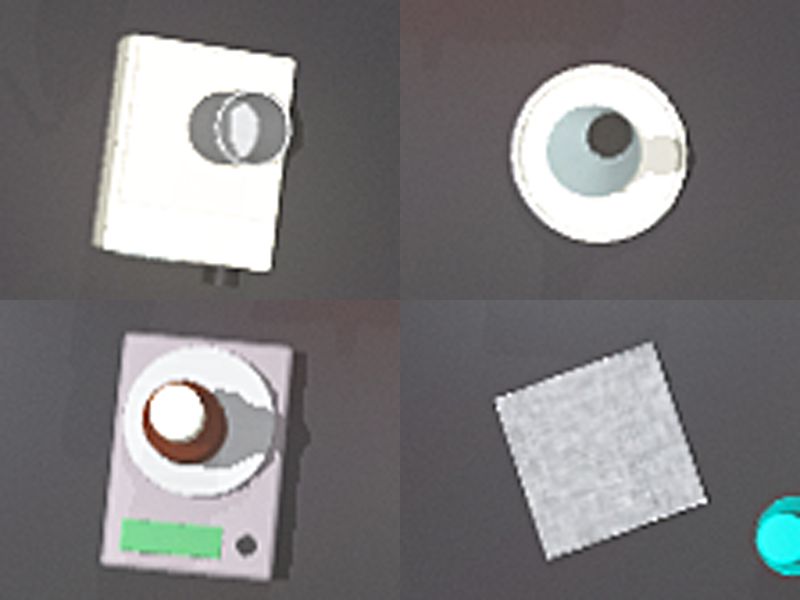

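The crops show (montage px) the cup rim centre at (254,128), stopper at (609,133), cap at (178,412), pan centre about (202,420), mat corners clear, and the stirrer's back edge (131,38)-(296,60). I'll turn these into positions.

```bash
python3 - <<'E'
from h import *
c=cam('top')
O=[(437,262),(324,210),(236,214),(141,249)]
def m(p,z):
    p=np.float64(p).reshape(-1,2); out=[]
    for x,y in p:
        i=int(x>=400)+2*int(y>=300); u=O[i][0]-56+(x-400*(i%2)+.5)/3.5714-.5; v=O[i][1]-42+(y-300*(i//2)+.5)/3.5714-.5
        out.append((u,v))
    return cast(c,out,z)[:,:2]
print('cup',m((254,128),110),'flask',m((609,133),136),'bottle',m((178,412),150))
print('flask foot',m((592,150),4),circ(m([(122,420),(279,420),(202,346),(202,497)],40)))
q=m([(653,343),(497,400),(547,559),(707,501)],4);print('mat',q.mean(0),q)
s=m([(131,38),(296,60),(272,271),(107,248)],45);print('stir',s,np.linalg.norm(np.diff(s,axis=0),axis=1))
b=s[:2].mean(0);f=s[2:].mean(0);d=(f-b)/np.linalg.norm(f-b);print('centre',b+60*d,(b+f)/2, np.arctan2(-d[1],-d[0]))
b=m([(124,333),(292,346),(271,580),(102,565)],28);print('bal',b);bb=b[:2].mean(0);f=b[2:].mean(0);d=(f-bb)/np.linalg.norm(f-bb);print(bb+60*d,np.arctan2(-d[1],-d[0]))
print('decoys',cast(c,[(212,152),(196,268),(231,275)],110)[:,:2], 'wb', cast(c,[(425,176)],130))
E
```

```text
cup [[ 492.94800445 -398.27407223]] flask [[607.93611029 -98.75745296]] bottle [[609.1989294  120.92943463]]
flask foot [[608.80095714 -99.8269115 ]] (array([614.08643775, 114.38005883]), np.float64(53.206009213576074))
mat [506.21936851 355.36778819] [[582.64892201 320.003628  ]
 [541.0435016  431.04349513]
 [429.49237291 391.665206  ]
 [471.69267752 278.75882363]]
stir [[ 555.44997038 -334.0967918 ]
 [ 540.37546745 -451.58766699]
 [ 394.63264672 -431.51252488]
 [ 411.29781158 -315.251344  ]] [118.45398428 147.1189353  117.44952065]
centre [ 488.44626938 -384.85840953] [ 475.43897403 -383.11208192] -0.1334594959610417
bal [[676.75124557 169.62222118]
 [668.45118875  52.07044609]
 [505.55309617  65.01263909]
 [514.93658047 181.87729294]]
[612.78105182 115.48829644] -0.07744343455840795
decoys [[733.76478361 167.53843243]
 [461.92849832 199.38217458]
 [446.63829458 118.30795663]] wb [[ 678.00109002 -331.92147779  130.        ]]
```

Set the bottle aside first. Moving above it.

```bash
python3 -m creep '.008 .0105 .006 0 0 0 100;.016 .021 .006 0 0 0 100;.024 .0317 .006 0 0 0 100;.024 .0317 .006 0 0 0 100;.024 .0317 .006 0 0 0 100;.024 .0317 .006 0 0 0 100;.024 .0317 .006 0 0 0 100;.024 .0317 .006 0 0 0 100'
python3 -m creep '.024 .0317 0 0 0 0 100;.024 .0317 0 0 0 0 100;.024 .0317 0 0 0 0 100;.024 .0317 0 0 0 0 100;.024 .0317 0 0 0 0 100;.024 .0317 0 0 0 0 100;.024 .0317 0 0 0 0 100;.024 .0317 0 0 0 0 100'
python3 -m creep '.024 .0317 0 0 0 0 100;.024 .0317 0 0 0 0 100;.024 .0317 0 0 0 0 100;.024 .0317 0 0 0 0 100;.014 .0185 0 0 0 0 100;.006 .008 0 0 0 0 100;0 0 0 0 0 0 100;0 0 0 0 0 0 100'
python3 - <<'E'
from h import *
c=cam('wrist'); print(readout.get_obs()['tool_pos'],readout.get_obs()['tcp_rot'],c)
im=viewer.capture('wrist');cv2.imwrite('pics/w1.png',im[:,:,::-1])
print(proj(c,[[609,121,150],[613,115,40]]))
E
```

```text
time: 0.77
tool_pos: [302.0, -283.4, 340.9]
tcp_rot: [3.141, -0.0, 0.257]
contact_force: [2.6, -0.0, -0.8]
grip_width: 92.1
finger_force: 0.0
time: 1.43
tool_pos: [493.6, -29.7, 340.7]
tcp_rot: [3.142, -0.0, 0.257]
contact_force: [0.5, -1.8, 0.4]
grip_width: 91.8
finger_force: 0.0
time: 2.1
tool_pos: [608.6, 120.7, 340.1]
tcp_rot: [3.141, 0.001, 0.257]
contact_force: [0.4, -0.4, 1.2]
grip_width: 91.8
finger_force: 0.0
[608.62853433 120.69609197 340.07171285] [3.14124361e+00 1.28810242e-03 2.57346318e-01] (array([[300.56324183,   0.        , 283.96352495],
       [  0.        , 300.56324183, 206.92288144],
       [  0.        ,   0.        ,   1.        ]]), array([-0.06576866,  0.        ,  0.        ,  0.        ,  0.        ]), array([679.75432843, 139.34599844, 432.40327997]), array([[ 0.25458004,  0.93094474,  0.26178408],
       [-0.96704989,  0.24455012,  0.07077954],
       [ 0.00187252, -0.27117732,  0.96252759]]))
[[283.13913035 200.50612763]
 [288.36412679 177.92773428]]
```

View pics/w1.png

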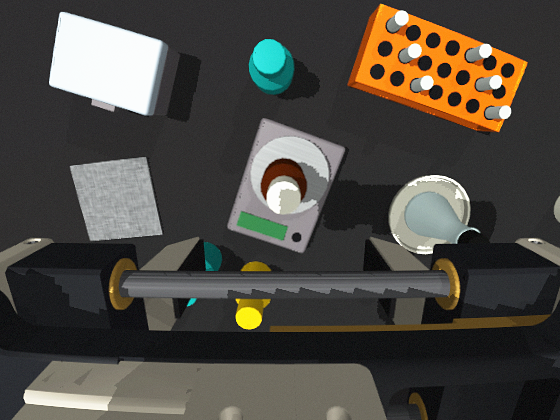

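The wrist view shows the cap top at about (285,198), as predicted, and the pan around (290,174). I'll refine cap, pan, mat and dish from this image.

```bash
python3 - <<'E'
from h import *
c=cam('wrist'); im=cv2.imread('pics/w1.png'); g=cv2.cvtColor(im,cv2.COLOR_BGR2GRAY).astype(int)
hsv=cv2.cvtColor(im,cv2.COLOR_BGR2HSV)
def rep(n,m,box,z,kind):
    u0,u1,v0,v1=box;k=np.zeros(m.shape,np.uint8);k[v0:v1,u0:u1]=m[v0:v1,u0:u1]*255
    q=max(cv2.findContours(k,cv2.RETR_EXTERNAL,cv2.CHAIN_APPROX_NONE)[0],key=cv2.contourArea)
    w=cast(c,cv2.convexHull(q).reshape(-1,2),z)[:,:2]
    print(n,circ(w),cv2.minAreaRect(w.astype(np.float32)),cv2.boundingRect(q))
rep('mat',g>80,(60,170,150,245),4,'r')
rep('dish',(g>150),(380,480,165,260),12,'c')
rep('pan',(g>190),(240,338,128,225),40,'c')
rep('balbox',((g>110)|(hsv[:,:,1]>110)),(222,350,115,256),28,'r')
cv2.imwrite('pics/w1c.png',cv2.resize(im[110:262,180:380],(800,608),interpolation=cv2.INTER_CUBIC)[:600])
E
```

```text
mat (array([507.73354347, 351.83140253]), np.float64(75.28012155809088)) ((509.2445068359375, 354.0536193847656), (120.6760025024414, 120.37088775634766), 20.110498428344727) (70, 157, 93, 84)
dish (array([ 608.04887932, -105.50501733]), np.float64(61.11574694985738)) ((610.1873779296875, -101.32837677001953), (113.60174560546875, 123.4197006225586), 59.584632873535156) (390, 175, 80, 79)
pan (array([615.75677053, 114.20681518]), np.float64(51.2813684988038)) ((615.7605590820312, 114.2957763671875), (101.24579620361328, 100.72834014892578), 16.789609909057617) (251, 137, 77, 77)
balbox (array([594.01671961, 114.43647925]), np.float64(91.81458152205245)) ((594.5489501953125, 116.01675415039062), (116.53973388671875, 160.99285888671875), 85.11479187011719) (228, 118, 117, 134)
```

View pics/w1c.png

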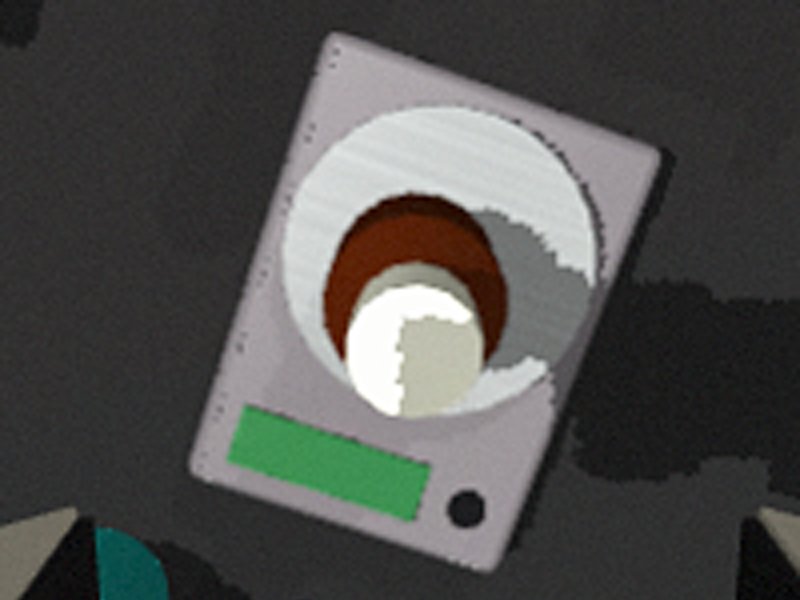

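Cap measured at (611,121); pan about (614.5,114.3). Descend and grip.

```bash
python3 -m creep '.002 .000 -.015 0 0 0 100;0 0 -.025 0 0 0 100;0 0 -.025 0 0 0 100;0 0 -.025 0 0 0 100;0 0 -.025 0 0 0 100;0 0 -.02 0 0 0 100;0 0 -.014 0 0 0 100;0 0 -.006 0 0 0 100'
python3 -m creep '0 0 0 0 0 0 100;0 0 0 0 0 0 60;0 0 0 0 0 0 45;0 0 0 0 0 0 38;0 0 0 0 0 0 30;0 0 0 0 0 0 0;0 0 0 0 0 0 0;0 0 0 0 0 0 0'
python3 -m creep '0 0 0 0 0 0 0;0 0 0 0 0 0 0;0 0 0 0 0 0 0'
```

```text
time: 2.82
tool_pos: [609.8, 119.0, 183.6]
tcp_rot: [-3.141, 0.004, 0.255]
contact_force: [-1.1, -0.3, 0.7]
grip_width: 92.2
finger_force: 0.0
time: 3.48
tool_pos: [611.4, 120.9, 185.4]
tcp_rot: [3.141, -0.0, 0.257]
contact_force: [-0.2, -0.0, 0.3]
grip_width: 49.9
finger_force: 0.0
time: 3.73
tool_pos: [611.3, 120.9, 185.1]
tcp_rot: [-3.142, 0.0, 0.257]
contact_force: [-0.8, 1.6, 0.3]
grip_width: 33.7
finger_force: 30.0
```

```bash
python3 -m creep '0 0 .006 0 0 0 0;0 0 .014 0 0 0 0;0 0 .02 0 0 0 0;0 0 .02 0 0 0 0;0 0 .02 0 0 0 0;-.004 .009 .02 0 0 0 0;-.009 .02 .014 0 0 0 0;-.009 .02 .006 0 0 0 0'
python3 -m creep '-.009 .02 0 0 0 0 0;-.009 .02 0 0 0 0 0;-.009 .02 0 0 0 0 0;-.009 .02 0 0 0 0 0;-.009 .02 0 0 0 0 0;-.009 .02 0 0 0 0 0;-.009 .02 0 0 0 0 0;-.009 .02 0 0 0 0 0'
python3 -m creep '-.009 .02 0 0 0 0 0;-.006 .015 0 0 0 0 0;-.004 .01 -.01 0 0 0 0;0 0 -.02 0 0 0 0;0 0 -.025 0 0 0 0;0 0 -.025 0 0 0 0;0 0 -.02 0 0 0 0;0 0 -.01 0 0 0 0'
python3 -m creep '0 0 -.008 0 0 0 0;0 0 -.008 0 0 0 0;0 0 0 0 0 0 0;0 0 0 0 0 0 0;0 0 0 0 0 0 0'
```

```text
time: 4.4
tool_pos: [589.8, 169.7, 307.9]
tcp_rot: [3.141, -0.004, 0.255]
contact_force: [-0.1, 0.5, -1.8]
grip_width: 33.2
finger_force: 30.0
time: 5.07
tool_pos: [516.7, 330.6, 305.3]
tcp_rot: [3.141, 0.001, 0.257]
contact_force: [-0.2, -0.1, -2.2]
grip_width: 33.4
finger_force: 30.0
time: 5.73
tool_pos: [497.2, 373.7, 191.4]
tcp_rot: [3.14, 0.006, 0.257]
contact_force: [0.0, 0.0, -2.0]
grip_width: 33.7
finger_force: 30.0
time: 6.15
tool_pos: [498.9, 375.0, 180.4]
tcp_rot: [-3.141, -0.002, 0.257]
contact_force: [0.4, 0.9, -2.1]
grip_width: 33.5
finger_force: 30.0
```

```bash
python3 -m creep '.004 -.01 0 0 0 0 0;.0045 -.01 -.005 0 0 0 0;0 0 -.01 0 0 0 0;0 0 -.008 0 0 0 0;0 0 -.004 0 0 0 0;0 0 -.001 0 0 0 0;0 0 0 0 0 0 0;0 0 0 0 0 0 0'
python3 -m creep '0 0 -.001 0 0 0 0;0 0 -.001 0 0 0 0;0 0 0 0 0 0 0;0 0 0 0 0 0 0'
```

```text
time: 6.82
tool_pos: [506.8, 355.1, 151.2]
tcp_rot: [3.142, -0.0, 0.257]
contact_force: [0.3, -0.2, -2.0]
grip_width: 33.4
finger_force: 30.0
time: 7.15
tool_pos: [506.9, 354.9, 149.3]
tcp_rot: [3.142, -0.0, 0.257]
contact_force: [-0.4, 0.9, -2.8]
grip_width: 33.3
finger_force: 30.0
```

```bash
for i in 1 2 3; do python3 -m creep '0 0 -.0005 0 0 0 0;0 0 0 0 0 0 0;0 0 0 0 0 0 0' | grep -E 'tool_pos|contact'; done
```

```text
tool_pos: [507.0, 354.9, 149.2]
contact_force: [-0.8, -0.2, -0.4]
tool_pos: [507.1, 355.0, 149.1]
contact_force: [-2.0, -0.7, 6.0]
tool_pos: [507.2, 355.1, 149.1]
contact_force: [-2.7, 0.1, 8.2]
```

Contact. Ease off, release, and rise.

```bash
python3 -m creep '0 0 .001 0 0 0 0;0 0 0 0 0 0 40;0 0 0 0 0 0 45;0 0 0 0 0 0 60;0 0 0 0 0 0 80;0 0 0 0 0 0 100;0 0 0 0 0 0 100;0 0 0 0 0 0 100'
python3 -m creep '0 0 .01 0 0 0 100;0 0 .02 0 0 0 100;0 0 .03 0 0 0 100;0 0 .03 0 0 0 100;0 0 .03 0 0 0 100;0 0 .03 0 0 0 100;0 0 .03 0 0 0 100;0 0 .01 0 0 0 100'
python3 -m creep '0 0 0 0 0 0 100;0 0 0 0 0 0 100'
python3 - <<'E'
from h import *
im=viewer.capture('wrist');c=cam('wrist');cv2.imwrite('pics/w2.png',im[:,:,::-1])
print(readout.get_obs()['tool_pos'],proj(c,[[507.2,355.1,114],[507.2,355.1,4],[613,115,40]]))
E
```

```text
time: 8.57
tool_pos: [506.9, 354.8, 148.7]
tcp_rot: [3.141, 0.0, 0.257]
contact_force: [-0.2, -0.2, 0.1]
grip_width: 70.0
finger_force: 0.0
time: 9.23
tool_pos: [507.6, 355.2, 344.9]
tcp_rot: [-3.14, -0.009, 0.257]
contact_force: [-0.2, -0.0, 1.0]
grip_width: 92.1
finger_force: 0.0
time: 9.4
tool_pos: [506.7, 354.7, 338.5]
tcp_rot: [3.142, -0.0, 0.257]
contact_force: [0.2, 0.2, 0.1]
grip_width: 91.4
finger_force: 0.0
[506.38545213 354.56679619 337.23030469] [[282.97275711 192.11894491]
 [283.04961402 174.81435118]
 [479.37981515 149.31486744]]
```

View pics/w2.png

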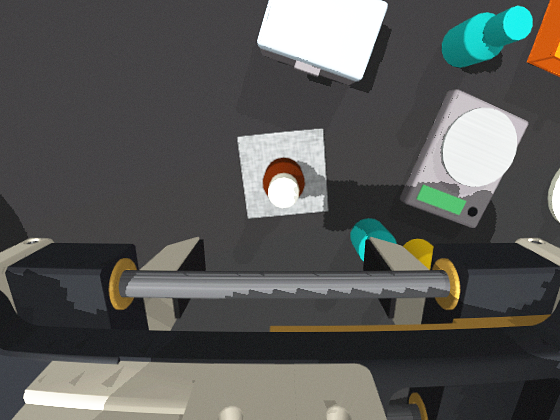

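The bottle stands upright on the mat, released (cap at (284,190)); the pan is empty at (481,147). Next, the cup.

```bash
python3 - <<'E'
from h import *
c=cam('wrist'); im=cv2.imread('pics/w2.png'); g=cv2.cvtColor(im,cv2.COLOR_BGR2GRAY)
k=np.zeros_like(g);k[95:200,435:525]=(g[95:200,435:525]>195)*255
q=max(cv2.findContours(k,cv2.RETR_EXTERNAL,cv2.CHAIN_APPROX_NONE)[0],key=cv2.contourArea)
print('pan',circ(cast(c,cv2.convexHull(q).reshape(-1,2),40)[:,:2]))
E
python3 -m creep '-.004 -.012 0 0 0 0 100;-.005 -.024 0 0 0 0 100;-.005 -.035 0 0 0 0 100;0 -.035 0 0 0 0 100;0 -.035 0 0 0 0 100;0 -.035 0 0 0 0 100;0 -.035 0 0 0 0 100;0 -.035 0 0 0 0 100'
python3 -m creep '0 -.035 0 0 0 0 100;0 -.035 0 0 0 0 100;0 -.035 0 0 0 0 100;0 -.035 0 0 0 0 100;0 -.035 0 0 0 0 100;0 -.035 0 0 0 0 100;0 -.035 0 0 0 0 100;0 -.035 0 0 0 0 100'
python3 -m creep '0 -.035 0 0 0 0 100;0 -.035 0 0 0 0 100;0 -.035 0 0 0 0 100;0 -.035 0 0 0 0 100;0 -.035 0 0 0 0 100;0 -.035 0 0 0 0 100;0 -.012 0 0 0 0 100;0 -.005 0 0 0 0 100'
python3 -m creep '0 0 0 0 0 0 100;0 0 0 0 0 0 100;0 0 0 0 0 0 100'
python3 - <<'E'
from h import *
im=viewer.capture('wrist');c=cam('wrist');cv2.imwrite('pics/w3.png',cv2.resize(im[100:250,180:380,::-1],(800,600),interpolation=cv2.INTER_CUBIC))
cv2.imwrite('pics/w3f.png',im[:,:,::-1])
print(readout.get_obs()['tool_pos'],(proj(c,[[493,-398,110],[488.4,-384.9,45]])-[180,100])*4)
np.savez('w3c.npz',*c)
E
```

```text
pan (array([623.38575916, 118.77669115]), np.float64(60.42414547502744))
time: 10.12
tool_pos: [491.8, 107.2, 336.6]
tcp_rot: [-3.141, 0.004, 0.257]
contact_force: [0.9, 0.2, 0.3]
grip_width: 91.5
finger_force: 0.0
time: 10.78
tool_pos: [491.9, -172.6, 336.5]
tcp_rot: [-3.139, 0.003, 0.257]
contact_force: [0.8, -0.1, -0.3]
grip_width: 91.9
finger_force: 0.0
time: 11.45
tool_pos: [491.8, -400.5, 335.2]
tcp_rot: [-3.137, 0.003, 0.254]
contact_force: [0.1, 0.2, -0.9]
grip_width: 92.1
finger_force: 0.0
time: 11.7
tool_pos: [493.1, -396.7, 338.4]
tcp_rot: [-3.14, 0.0, 0.258]
contact_force: [-0.5, -0.6, 0.4]
grip_width: 91.7
finger_force: 0.0
[ 493.19687608 -396.77281707  338.75624492] [[418.33609024 370.96794242]
 [375.31481844 329.55180612]]
```

View pics/w3.png

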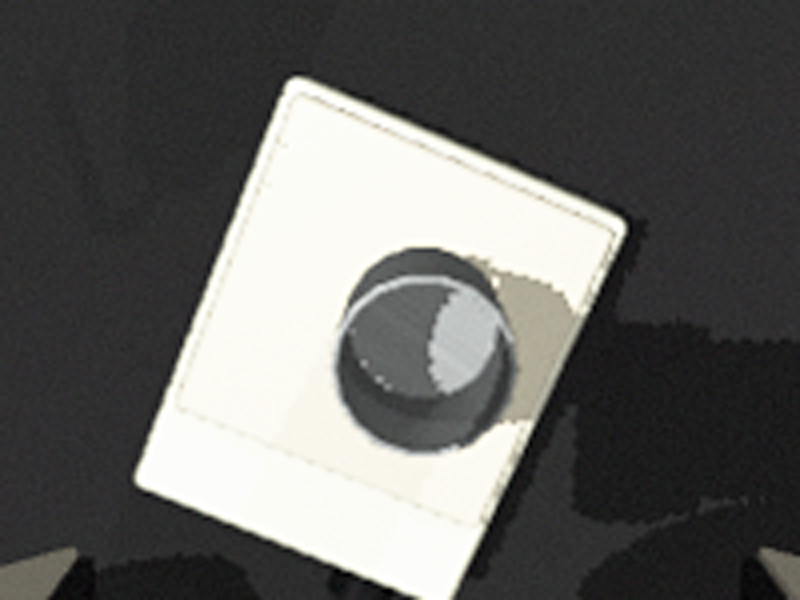

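The rim is centred at about crop (425,364). The plate corners (302,92), (620,230), (485,524), (178,406) are visible.

```bash
python3 - <<'E'
from h import *
z=np.load('w3c.npz'); c=[z[f'arr_{i}'] for i in range(4)]
f=lambda p,h: cast(c,np.float64(p).reshape(-1,2)/4+[180-.375,100-.375],h)[:,:2]
print('cup',f((425,364),110)); q=f([(302,92),(620,230),(485,524),(178,406)],45);print('plate',q.mean(0),q, np.linalg.norm(np.roll(q,1,0)-q,axis=1))
s=np.array([(293,76),(628,225)]);print(f(s,42))
im=cv2.imread('pics/w2.png');
for t in (215,230,240):
    g=cv2.cvtColor(im,cv2.COLOR_BGR2GRAY);k=np.zeros_like(g);k[95:200,435:525]=(g[95:200,435:525]>t)*255
    q=max(cv2.findContours(k,cv2.RETR_EXTERNAL,cv2.CHAIN_APPROX_NONE)[0],key=cv2.contourArea);print(t,cv2.boundingRect(q),cv2.contourArea(q))
E
```

```text
cup [[ 495.65456329 -398.75704451]]
plate [ 493.99513933 -389.98019709] [[ 555.7400447  -343.68476892]
 [ 540.17096438 -451.96535535]
 [ 433.02100571 -437.10386233]
 [ 447.04854254 -327.16680176]] [109.93946463 109.39415733 108.17567942 110.82837668]
[[ 559.69465231 -339.55459657]
 [ 542.18850012 -454.5630509 ]]
215 (443, 108, 74, 79) 4434.0
230 (443, 108, 74, 78) 4375.5
240 (443, 109, 74, 77) 3338.0
```

```bash
python3 -m creep '.0015 -.002 -.015 0 0 0 100;0 0 -.03 0 0 0 100;0 0 -.035 0 0 0 100;0 0 -.035 0 0 0 100;0 0 -.035 0 0 0 100;0 0 -.025 0 0 0 100;0 0 -.018 0 0 0 100;0 0 -.008 0 0 0 100'
python3 -m creep '0 0 0 0 0 0 100;0 0 0 0 0 0 75;0 0 0 0 0 0 65;0 0 0 0 0 0 60;0 0 0 0 0 0 55;0 0 0 0 0 0 0;0 0 0 0 0 0 0;0 0 0 0 0 0 0'
python3 -m creep '0 0 0 0 0 0 0;0 0 0 0 0 0 0;0 0 0 0 0 0 0'
```

```text
time: 12.42
tool_pos: [493.8, -398.1, 135.0]
tcp_rot: [-3.138, 0.002, 0.258]
contact_force: [-0.3, -0.8, 0.6]
grip_width: 91.8
finger_force: 0.0
time: 13.08
tool_pos: [494.3, -400.0, 138.2]
tcp_rot: [-3.141, -0.0, 0.257]
contact_force: [-0.8, 2.5, 2.7]
grip_width: 52.3
finger_force: 30.0
time: 13.33
tool_pos: [494.3, -400.0, 138.1]
tcp_rot: [-3.142, -0.0, 0.257]
contact_force: [-1.5, 2.4, 4.8]
grip_width: 52.3
finger_force: 30.0
```

```bash
python3 -m creep '0 0 .006 0 0 0 0;0 0 .014 0 0 0 0;0 0 .025 0 0 0 0;0 0 .035 0 0 0 0;0 0 .035 0 0 0 0;0 0 .035 0 0 0 0;0 0 .03 0 0 0 0;.003 .012 .015 0 0 0 0'
python3 -m creep '.0072 .031 .005 0 0 0 0;.0072 .031 0 0 0 0 0;.0072 .031 0 0 0 0 0;.0072 .031 0 0 0 0 0;.0072 .031 0 0 0 0 0;.0072 .031 0 0 0 0 0;.0072 .031 0 0 0 0 0;.0072 .031 0 0 0 0 0'
python3 -m creep '.0072 .031 0 0 0 0 0;.0072 .031 0 0 0 0 0;.0072 .031 0 0 0 0 0;.0072 .031 0 0 0 0 0;.0072 .031 0 0 0 0 0;.0072 .031 0 0 0 0 0;.0072 .031 0 0 0 0 0;.0072 .031 0 0 0 0 0'
python3 -m creep '.0021 .0065 0 0 0 0 0;0 0 0 0 0 0 0;0 0 0 0 0 0 0;0 0 0 0 0 0 0'
python3 - <<'E'
from h import *
c=cam('wrist');im=viewer.capture('wrist');t=viewer.capture('top')
cv2.imwrite('pics/w4.png',im[:,:,::-1]);cv2.imwrite('pics/t4.png',t[:,:,::-1]);np.savez('w4c.npz',*c)
a=cv2.resize(im[100:250,180:380,::-1],(400,300),interpolation=cv2.INTER_CUBIC)
b=cv2.resize(t[220:304,381:493,::-1],(400,300),interpolation=cv2.INTER_CUBIC)
cv2.imwrite('pics/m4.png',np.hstack([a,b]))
print(readout.get_obs()['tool_pos'],(proj(c,[[614.5,114.5,40]])-[180,100])*2)
E
```

```text
time: 14.0
tool_pos: [497.3, -390.4, 337.2]
tcp_rot: [3.135, -0.003, 0.255]
contact_force: [0.1, 0.6, -1.9]
grip_width: 51.9
finger_force: 30.0
time: 14.67
tool_pos: [555.1, -138.9, 337.7]
tcp_rot: [3.141, 0.0, 0.257]
contact_force: [0.2, -0.3, -1.1]
grip_width: 52.2
finger_force: 30.0
time: 15.33
tool_pos: [612.8, 109.3, 337.5]
tcp_rot: [3.141, 0.0, 0.257]
contact_force: [0.8, -0.4, -2.0]
grip_width: 52.2
finger_force: 30.0
time: 15.67
tool_pos: [614.6, 113.0, 337.6]
tcp_rot: [3.141, 0.001, 0.256]
contact_force: [0.7, -0.3, 0.2]
grip_width: 52.4
finger_force: 30.0
[614.6271624  112.77823627 337.85254973] [[204.33541889 160.57008885]]
```

View pics/m4.png

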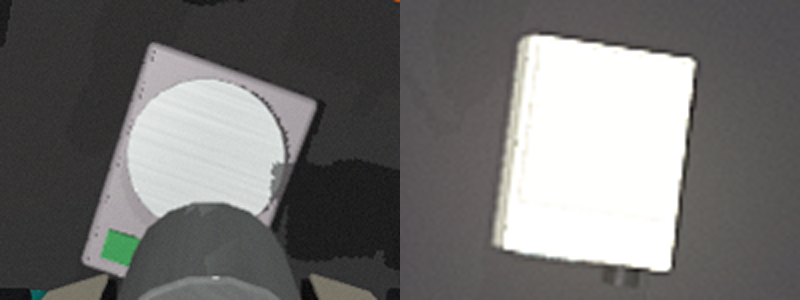

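The left panel shows the pan circle, left (127,150), top (206,79), right (288,150). The right panel shows the bare stirrer. Fitting the pan.

```bash
python3 - <<'E'
from h import *
z=np.load('w4c.npz'); c=[z[f'arr_{i}'] for i in range(4)]
im=cv2.imread('pics/w4.png').astype(int);
def edge(c,im,ctr,z,r0,r1,angs):
    # strongest outward brightness drop along radial world lines
    P=[];g=cv2.GaussianBlur(im.astype(np.uint8),(3,3),0).astype(np.float32).mean(2)
    rr=np.arange(r0,r1,.25)
    for a in angs:
        X=np.c_[ctr[0]+rr*np.cos(a),ctr[1]+rr*np.sin(a),np.full(len(rr),z)]; uv=proj(c,X).astype(np.float32)
        v=cv2.remap(g,uv[:,:1],uv[:,1:],cv2.INTER_LINEAR)[:,0]; d=v[:-8]-v[8:];P.append(X[d.argmax()+4,:2])
    return np.array(P)
# wrist: pan, angles away from cup
P=edge(c,im,(615,114.5),40,42,60,np.radians(np.arange(-60,121,5)))
print('wrist pan',circ(P))
ct=cam('top')
for n in ('top0',):
    P=edge(ct,cv2.imread(f'pics/{n}.png'),(614,114.5),40,42,60,np.radians(np.r_[np.arange(0,250,5),np.arange(300,360,5)]));print('top pan',circ(P),np.std(np.hypot(*(P-circ(P)[0]).T)))
    P=edge(ct,cv2.imread(f'pics/{n}.png'),(606,-104),12,56,68,np.radians(np.arange(0,360,5)));print('top dish',circ(P))
E
```

```text
wrist pan (array([615.17601244, 116.29178508]), np.float64(52.89927821174907))
top pan (array([616.21448273, 117.14363969]), np.float64(53.00544515390659)) 2.3420641204028
top dish (array([ 606.21827247, -103.92994934]), np.float64(62.32520593194199))
```

```bash
python3 -m creep '0 .0025 -.015 0 0 0 0;0 0 -.03 0 0 0 0;0 0 -.035 0 0 0 0;0 0 -.035 0 0 0 0;0 0 -.035 0 0 0 0;0 0 -.025 0 0 0 0;0 0 -.016 0 0 0 0;0 0 -.006 0 0 0 0'
python3 -m creep '0 0 -.002 0 0 0 0;0 0 -.001 0 0 0 0;0 0 0 0 0 0 0;0 0 0 0 0 0 0;0 0 0 0 0 0 0;0 0 0 0 0 0 0'
```

```text
time: 16.43
tool_pos: [613.3, 115.4, 137.7]
tcp_rot: [-3.141, 0.005, 0.255]
contact_force: [-0.6, 0.4, -1.6]
grip_width: 52.3
finger_force: 30.0
time: 16.93
tool_pos: [615.0, 116.8, 138.7]
tcp_rot: [3.141, -0.002, 0.257]
contact_force: [0.7, -0.5, -1.2]
grip_width: 52.6
finger_force: 30.0
```

```bash
python3 -m creep '0 -.001 -.002 0 0 0 0;0 0 -.002 0 0 0 0;0 0 -.001 0 0 0 0;0 0 0 0 0 0 0;0 0 0 0 0 0 0'| grep -E 'tool_pos|contact'; for i in 1 2 3 4; do python3 -m creep '0 0 -.0005 0 0 0 0;0 0 0 0 0 0 0;0 0 0 0 0 0 0' | grep -E 'tool_pos|contact'; done
```

```text
tool_pos: [614.7, 115.7, 133.2]
contact_force: [-2.3, -0.9, 4.2]
tool_pos: [614.7, 115.7, 133.1]
contact_force: [-3.4, -1.6, 6.4]
tool_pos: [614.7, 115.8, 133.1]
contact_force: [-4.8, -1.3, 10.3]
tool_pos: [614.7, 115.7, 133.1]
contact_force: [-5.2, -1.4, 12.6]
tool_pos: [614.7, 115.7, 133.1]
contact_force: [-5.9, -0.7, 16.4]
```

```bash
python3 -m creep '0 0 .002 0 0 0 0;0 0 0 0 0 0 0;0 0 0 0 0 0 60;0 0 0 0 0 0 65;0 0 0 0 0 0 80;0 0 0 0 0 0 100;0 0 0 0 0 0 100;0 0 0 0 0 0 100'
python3 -m creep '0 0 .01 0 0 0 100;0 0 .02 0 0 0 100;0 0 .03 0 0 0 100;0 0 .035 0 0 0 100;0 0 .035 0 0 0 100;0 0 .035 0 0 0 100;0 0 .03 0 0 0 100;0 0 .01 0 0 0 100'
python3 -m creep '0 0 0 0 0 0 100;0 0 0 0 0 0 100;0 0 0 0 0 0 100;0 0 0 0 0 0 100'
python3 - <<'E'
from h import *
c=cam('wrist');im=viewer.capture('wrist')
cv2.imwrite('pics/w5f.png',im[:,:,::-1]);np.savez('w5c.npz',*c)
cv2.imwrite('pics/w5.png',cv2.resize(im[100:250,180:380,::-1],(800,600),interpolation=cv2.INTER_CUBIC))
print(readout.get_obs()['tool_pos'],(proj(c,[[615,115.5,40],[615,115.5,105]])-[180,100])*4)
E
```

```text
time: 19.02
tool_pos: [614.6, 115.8, 132.5]
tcp_rot: [3.142, 0.0, 0.257]
contact_force: [-0.2, 0.1, -0.2]
grip_width: 81.8
finger_force: 0.0
time: 19.68
tool_pos: [615.5, 115.9, 344.4]
tcp_rot: [3.14, -0.009, 0.257]
contact_force: [0.2, -0.2, 0.6]
grip_width: 91.8
finger_force: 0.0
time: 20.02
tool_pos: [614.1, 115.8, 335.3]
tcp_rot: [-3.141, 0.004, 0.257]
contact_force: [-0.8, 0.4, -0.3]
grip_width: 91.6
finger_force: 0.0
[614.24105402 115.73736865 335.58684182] [[415.80261079 317.65795555]
 [415.97744888 361.62386707]]
```

View pics/w5.png

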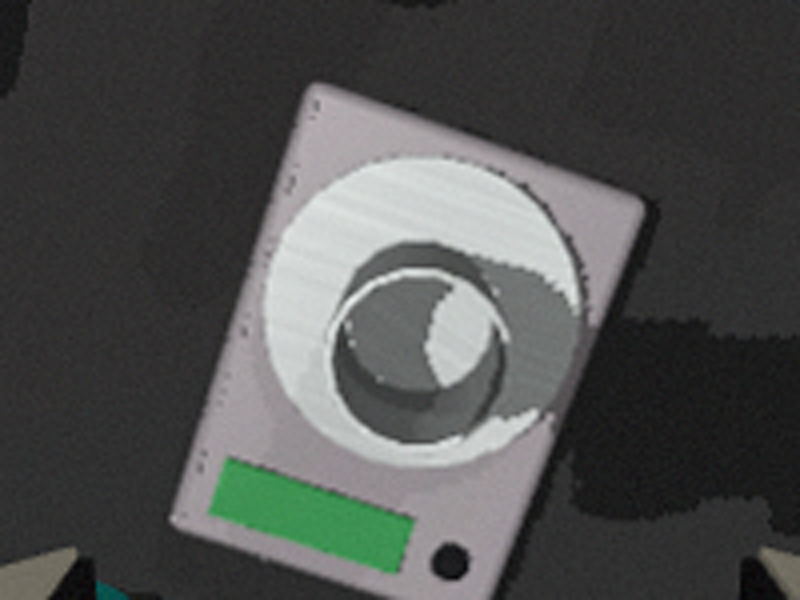

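The cup is centred on the pan to about 1 mm (rim (417,355), pan (421,312), both matching predictions). Next, the flask.

```bash
python3 -m creep '-.001 -.012 0 0 0 0 100;-.002 -.03 0 0 0 0 100;-.002 -.034 0 0 0 0 100;-.001 -.034 0 0 0 0 100;0 -.034 0 0 0 0 100;0 -.034 0 0 0 0 100;0 -.025 0 0 0 0 100;0 -.0115 0 0 0 0 100'
python3 -m creep '0 0 0 0 0 0 100;0 0 0 0 0 0 100;0 0 0 0 0 0 100;0 0 0 0 0 0 100'
python3 - <<'E'
from h import *
c=cam('wrist');im=viewer.capture('wrist')
np.savez('w6c.npz',*c)
cv2.imwrite('pics/w6.png',cv2.resize(im[100:250,180:380,::-1],(800,600),interpolation=cv2.INTER_CUBIC))
print(readout.get_obs()['tool_pos'],(proj(c,[[608,-99,136],[606.3,-104,12]])-[180,100])*4)
z=np.load('w5c.npz'); c=[z[f'arr_{i}'] for i in range(4)]
print('rim bias',cast(c,np.float64([[417,355]])/4+[180-.375,100-.375],105)[:,:2]-[614.7,115.7])
E
```

```text
time: 20.73
tool_pos: [608.0, -102.9, 336.9]
tcp_rot: [3.141, 0.002, 0.253]
contact_force: [-0.3, 0.2, 0.8]
grip_width: 91.9
finger_force: 0.0
time: 21.07
tool_pos: [608.7, -97.1, 337.8]
tcp_rot: [-3.141, -0.0, 0.259]
contact_force: [1.0, -0.2, 0.4]
grip_width: 91.8
finger_force: 0.0
[608.74163849 -97.10569563 337.82334518] [[420.59676464 397.7233229 ]
 [431.31514405 319.27745195]]
rim bias [[2.47294282 0.50593726]]
```

View pics/w6.png

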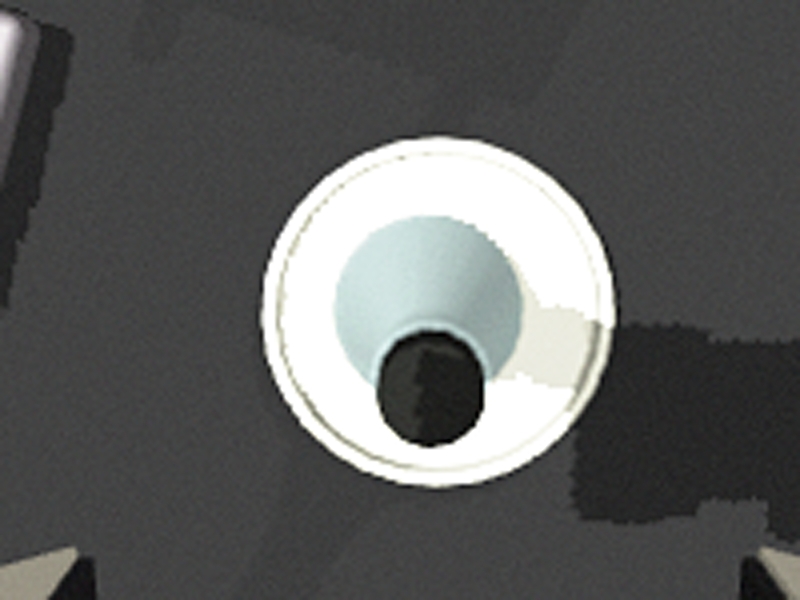

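Stopper top at about (431,392); dish rim centre at about (438,311).

```bash
python3 - <<'E'
from h import *
z=np.load('w6c.npz'); c=[z[f'arr_{i}'] for i in range(4)]
f=lambda p,h: cast(c,np.float64([p])/4+[180-.375,100-.375],h)[0,:2]-[2.5,.5]
print(f((431,392),136),f((438.5,311.5),12))
E
python3 -m creep '0 -.001 -.015 0 0 0 100;0 0 -.025 0 0 0 100;0 0 -.03 0 0 0 100;0 0 -.03 0 0 0 100;0 0 -.03 0 0 0 100;0 0 -.025 0 0 0 100;0 0 -.015 0 0 0 100;0 0 -.008 0 0 0 100'
python3 -m creep '0 0 0 0 0 0 100;0 0 0 0 0 0 100;0 0 0 0 0 0 100'
```

```text
[ 607.88763107 -101.1863737 ] [ 607.50860854 -105.57585134]
time: 21.78
tool_pos: [607.8, -98.2, 157.2]
tcp_rot: [-3.14, 0.003, 0.258]
contact_force: [-0.5, 1.0, -1.2]
grip_width: 92.0
finger_force: 0.0
time: 22.03
tool_pos: [609.5, -99.5, 161.3]
tcp_rot: [3.14, -0.002, 0.257]
contact_force: [-0.2, 0.7, 0.3]
grip_width: 91.7
finger_force: 0.0
```

```bash
python3 -m creep '0 -.0015 -.002 0 0 0 100;0 0 0 0 0 0 60;0 0 0 0 0 0 45;0 0 0 0 0 0 38;0 0 0 0 0 0 30;0 0 0 0 0 0 0;0 0 0 0 0 0 0;0 0 0 0 0 0 0'
python3 -m creep '0 0 0 0 0 0 0;0 0 0 0 0 0 0;0 0 0 0 0 0 0;0 0 0 0 0 0 0'
```

```text
time: 22.7
tool_pos: [608.7, -101.2, 157.7]
tcp_rot: [3.142, 0.0, 0.257]
contact_force: [-0.9, -0.1, 0.3]
grip_width: 49.5
finger_force: 0.0
time: 23.03
tool_pos: [608.6, -101.1, 157.7]
tcp_rot: [-3.141, 0.0, 0.257]
contact_force: [-0.5, 0.8, 0.8]
grip_width: 28.1
finger_force: 30.0
```

```bash
python3 -m creep '0 0 .006 0 0 0 0;0 0 .014 0 0 0 0;0 0 .025 0 0 0 0;0 0 .03 0 0 0 0;0 0 .035 0 0 0 0;0 0 .03 0 0 0 0;0 0 .025 0 0 0 0;0 0 .015 0 0 0 0'
python3 -m creep '-.005 -.011 0 0 0 0 0;-.0105 -.026 0 0 0 0 0;-.0105 -.026 0 0 0 0 0;-.0105 -.026 0 0 0 0 0;-.0105 -.026 0 0 0 0 0;-.0105 -.026 0 0 0 0 0;-.0105 -.026 0 0 0 0 0;-.0105 -.026 0 0 0 0 0'
python3 -m creep '-.0105 -.026 0 0 0 0 0;-.0105 -.026 0 0 0 0 0;-.0105 -.026 0 0 0 0 0;-.0076 -.016 0 0 0 0 0;0 0 0 0 0 0 0;0 0 0 0 0 0 0;0 0 0 0 0 0 0;0 0 0 0 0 0 0'
python3 - <<'E'
from h import *
c=cam('wrist');im=viewer.capture('wrist')
np.savez('w7c.npz',*c)
cv2.imwrite('pics/w7.png',cv2.resize(im[100:250,180:380,::-1],(800,600),interpolation=cv2.INTER_CUBIC))
print(readout.get_obs()['tool_pos'])
E
```

```text
time: 23.7
tool_pos: [609.0, -101.3, 341.8]
tcp_rot: [3.139, -0.004, 0.257]
contact_force: [0.7, -0.9, -0.9]
grip_width: 28.4
finger_force: 30.0
time: 24.37
tool_pos: [528.5, -295.8, 336.2]
tcp_rot: [-3.14, 0.002, 0.256]
contact_force: [-0.1, 0.0, -2.1]
grip_width: 27.9
finger_force: 30.0
time: 25.03
tool_pos: [491.2, -387.3, 337.3]
tcp_rot: [-3.141, 0.0, 0.258]
contact_force: [-0.3, -0.0, -1.6]
grip_width: 28.0
finger_force: 30.0
[ 491.41421778 -387.21911574  337.52159916]
```

View pics/w7.png

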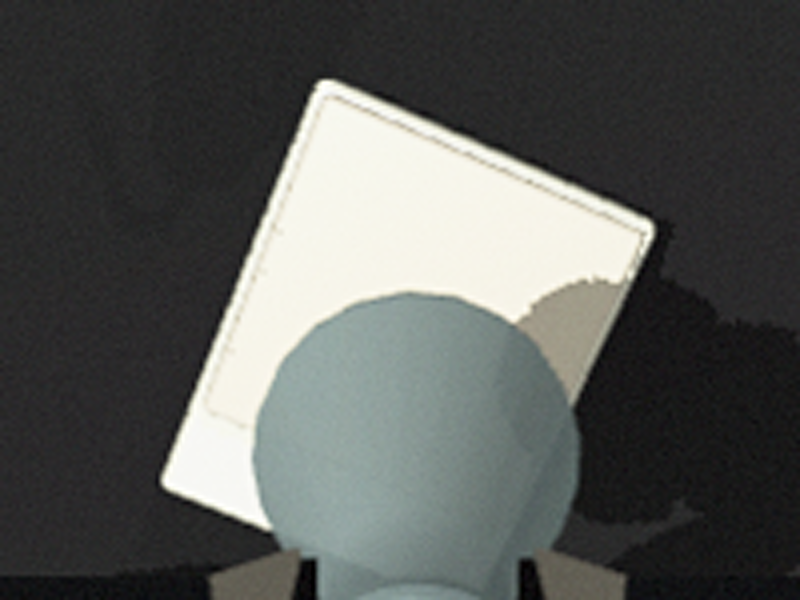

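Plate corners (330,95), (648,235), (207,412) are visible; the centre is the midpoint of the diagonal.

```bash
python3 - <<'E'
from h import *
z=np.load('w7c.npz'); c=[z[f'arr_{i}'] for i in range(4)]
q=cast(c,np.float64([(330,95),(648,235),(207,412)])/4+[180-.375,100-.375],45)[:,:2]
print(q,q[1:].mean(0),np.linalg.norm(q[0]-q[1]),np.linalg.norm(q[0]-q[2]))
E
```

```text
[[ 555.07025136 -342.93438264]
 [ 538.99319789 -451.31412798]
 [ 445.92013309 -327.56052521]] [ 492.45666549 -389.43732659] 109.56569193326776 110.22750931850392
```

```bash
python3 -m creep '-.0005 -.0015 -.012 0 0 0 0;0 0 -.022 0 0 0 0;0 0 -.028 0 0 0 0;0 0 -.028 0 0 0 0;0 0 -.022 0 0 0 0;0 0 -.014 0 0 0 0;0 0 -.007 0 0 0 0;0 0 0 0 0 0 0'
python3 -m creep '0 0 0 0 0 0 0;0 0 0 0 0 0 0;0 0 0 0 0 0 0;0 0 0 0 0 0 0'
```

```text
time: 25.75
tool_pos: [490.5, -388.5, 203.1]
tcp_rot: [-3.139, 0.002, 0.258]
contact_force: [-0.1, -1.0, -2.5]
grip_width: 28.3
finger_force: 30.0
time: 26.08
tool_pos: [490.9, -389.9, 205.9]
tcp_rot: [3.14, -0.001, 0.257]
contact_force: [0.0, 0.4, -0.8]
grip_width: 28.4
finger_force: 30.0
```

```bash
python3 -m creep '0 .001 -.002 0 0 0 0;0 0 -.002 0 0 0 0;0 0 -.001 0 0 0 0;0 0 0 0 0 0 0;0 0 0 0 0 0 0;0 0 0 0 0 0 0'| grep -E 'tool_pos|contact'; for i in 1 2 3 ; do python3 -m creep '0 0 -.0006 0 0 0 0;0 0 0 0 0 0 0;0 0 0 0 0 0 0' | grep -E 'tool_pos|contact'; done
```

```text
tool_pos: [490.6, -388.7, 199.7]
contact_force: [-0.5, -0.5, -2.0]
tool_pos: [490.6, -388.7, 199.1]
contact_force: [-0.2, -0.8, -0.3]
tool_pos: [490.6, -388.7, 198.7]
contact_force: [0.4, -0.7, -0.7]
tool_pos: [490.7, -388.7, 198.6]
contact_force: [-1.0, 2.2, 5.8]
```

Contact at the expected height. Release, rise, and look.

```bash
python3 -m creep '0 0 .0005 0 0 0 0;0 0 0 0 0 0 0;0 0 0 0 0 0 34;0 0 0 0 0 0 40;0 0 0 0 0 0 60;0 0 0 0 0 0 100;0 0 0 0 0 0 100;0 0 0 0 0 0 100'
python3 -m creep '0 0 0 0 0 0 100;0 0 .01 0 0 0 100;0 0 .02 0 0 0 100;0 0 .03 0 0 0 100;0 0 .03 0 0 0 100;0 0 .03 0 0 0 100;0 0 .015 0 0 0 100;0 0 .005 0 0 0 100'
python3 -m creep '0 0 0 0 0 0 100;0 0 0 0 0 0 100;0 0 0 0 0 0 100'
python3 - <<'E'
from h import *
c=cam('wrist');im=viewer.capture('wrist')
np.savez('w8c.npz',*c)
cv2.imwrite('pics/w8.png',cv2.resize(im[100:250,180:380,::-1],(800,600),interpolation=cv2.INTER_CUBIC))
print(readout.get_obs()['tool_pos'],(proj(c,[[490.5,-388.7,45],[490.5,-388.7,177]])-[180,100])*4)
E
```

```text
time: 28.0
tool_pos: [490.5, -388.7, 198.3]
tcp_rot: [-3.142, 0.0, 0.257]
contact_force: [0.1, -0.2, -0.3]
grip_width: 58.6
finger_force: 0.0
time: 28.67
tool_pos: [491.1, -389.1, 343.1]
tcp_rot: [3.135, -0.004, 0.257]
contact_force: [0.4, 0.3, 0.5]
grip_width: 91.8
finger_force: 0.0
time: 28.92
tool_pos: [490.2, -388.4, 336.6]
tcp_rot: [-3.139, 0.002, 0.257]
contact_force: [-0.1, -0.2, 0.1]
grip_width: 91.5
finger_force: 0.0
[ 490.23243086 -388.40144528  336.62898996] [[417.39661296 323.89315691]
 [417.43236342 437.75323493]]
```

View pics/w8.png

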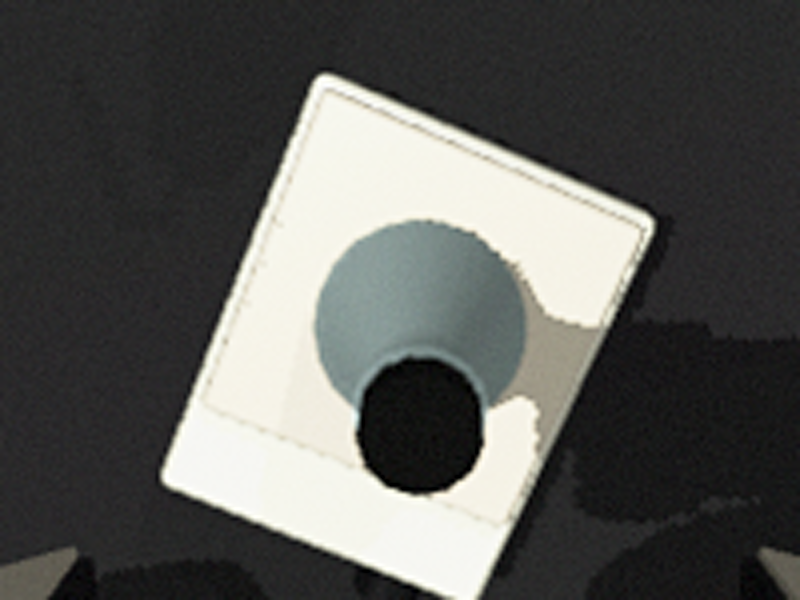

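The flask is centred on the plate to within about 4 mm and stands upright. Next, back to the bottle on the mat.

```bash
python3 -m creep '.004 .012 0 0 0 0 100;.006 .022 0 0 0 0 100;.0068 .035 0 0 0 0 100;0 .035 0 0 0 0 100;0 .035 0 0 0 0 100;0 .035 0 0 0 0 100;0 .035 0 0 0 0 100;0 .035 0 0 0 0 100'
python3 -m creep '0 .035 0 0 0 0 100;0 .035 0 0 0 0 100;0 .035 0 0 0 0 100;0 .035 0 0 0 0 100;0 .035 0 0 0 0 100;0 .035 0 0 0 0 100;0 .035 0 0 0 0 100;0 .035 0 0 0 0 100'
python3 -m creep '0 .035 0 0 0 0 100;0 .035 0 0 0 0 100;0 .035 0 0 0 0 100;0 .035 0 0 0 0 100;0 .035 0 0 0 0 100;0 .035 0 0 0 0 100;0 .0095 0 0 0 0 100;0 0 0 0 0 0 100'
python3 -m creep '0 0 0 0 0 0 100;0 0 0 0 0 0 100;0 0 0 0 0 0 100;0 0 0 0 0 0 100'
```

```text
time: 29.63
tool_pos: [506.8, -142.1, 337.8]
tcp_rot: [-3.141, 0.001, 0.257]
contact_force: [0.7, 0.1, -0.4]
grip_width: 92.0
finger_force: 0.0
time: 30.3
tool_pos: [506.3, 137.8, 337.9]
tcp_rot: [-3.141, 0.001, 0.257]
contact_force: [1.3, 0.5, 0.2]
grip_width: 91.9
finger_force: 0.0
time: 30.97
tool_pos: [505.9, 357.6, 337.0]
tcp_rot: [-3.142, 0.002, 0.261]
contact_force: [0.3, -0.7, 0.2]
grip_width: 91.8
finger_force: 0.0
time: 31.3
tool_pos: [507.7, 353.4, 338.8]
tcp_rot: [3.141, -0.0, 0.255]
contact_force: [0.2, -0.8, 0.3]
grip_width: 91.6
finger_force: 0.0
```

```bash
python3 -m creep '0 .001 -.015 0 0 0 100;0 0 -.028 0 0 0 100;0 0 -.032 0 0 0 100;0 0 -.032 0 0 0 100;0 0 -.032 0 0 0 100;0 0 -.026 0 0 0 100;0 0 -.016 0 0 0 100;0 0 -.007 0 0 0 100'
python3 -m creep '0 0 0 0 0 0 100;0 0 0 0 0 0 100;0 0 0 0 0 0 60;0 0 0 0 0 0 45;0 0 0 0 0 0 38;0 0 0 0 0 0 30;0 0 0 0 0 0 0;0 0 0 0 0 0 0'
python3 -m creep '0 0 0 0 0 0 0;0 0 0 0 0 0 0;0 0 0 0 0 0 0;0 0 0 0 0 0 0;0 0 0 0 0 0 0'
```

```text
time: 31.97
tool_pos: [506.6, 354.3, 147.7]
tcp_rot: [3.14, 0.005, 0.255]
contact_force: [0.6, -0.7, 0.2]
grip_width: 91.8
finger_force: 0.0
time: 32.63
tool_pos: [507.4, 355.9, 150.7]
tcp_rot: [-3.142, -0.0, 0.257]
contact_force: [0.1, 0.8, 0.4]
grip_width: 56.4
finger_force: 0.0
time: 33.05
tool_pos: [507.4, 355.8, 150.4]
tcp_rot: [3.141, 0.0, 0.257]
contact_force: [0.0, 0.1, 0.4]
grip_width: 33.3
finger_force: 30.0
```

```bash
python3 -m creep '0 0 .006 0 0 0 0;0 0 .014 0 0 0 0;0 0 .025 0 0 0 0;0 0 .03 0 0 0 0;0 0 .03 0 0 0 0;0 0 .03 0 0 0 0;0 0 .02 0 0 0 0;.004 -.012 .01 0 0 0 0'
python3 -m creep '.0065 -.031 0 0 0 0 0;.0065 -.031 0 0 0 0 0;.0065 -.031 0 0 0 0 0;.0065 -.031 0 0 0 0 0;.0065 -.031 0 0 0 0 0;.0065 -.031 0 0 0 0 0;.0065 -.031 0 0 0 0 0;.0065 -.031 0 0 0 0 0'
python3 -m creep '.0065 -.031 0 0 0 0 0;.0065 -.031 0 0 0 0 0;.0065 -.031 0 0 0 0 0;.0065 -.031 0 0 0 0 0;.0065 -.031 0 0 0 0 0;.0065 -.031 0 0 0 0 0;.0046 -.0147 0 0 0 0 0;0 0 0 0 0 0 0'
python3 -m creep '0 0 0 0 0 0 0;0 0 0 0 0 0 0;0 0 0 0 0 0 0;0 0 0 0 0 0 0'
```

```text
time: 33.72
tool_pos: [511.2, 345.4, 319.1]
tcp_rot: [-3.14, -0.005, 0.259]
contact_force: [1.0, 0.2, -1.6]
grip_width: 33.3
finger_force: 30.0
time: 34.38
tool_pos: [562.9, 93.4, 314.6]
tcp_rot: [-3.142, 0.002, 0.256]
contact_force: [0.3, 0.1, -1.1]
grip_width: 33.7
finger_force: 30.0
time: 35.05
tool_pos: [606.8, -109.0, 314.1]
tcp_rot: [3.141, 0.002, 0.252]
contact_force: [0.2, 0.5, -2.5]
grip_width: 33.6
finger_force: 30.0
time: 35.38
tool_pos: [606.8, -103.6, 315.6]
tcp_rot: [-3.141, 0.0, 0.259]
contact_force: [0.0, 0.2, -2.2]
grip_width: 33.4
finger_force: 30.0
```

```bash
python3 -m creep '0 -.0005 -.015 0 0 0 0;0 0 -.025 0 0 0 0;0 0 -.03 0 0 0 0;0 0 -.03 0 0 0 0;0 0 -.025 0 0 0 0;0 0 -.018 0 0 0 0;0 0 -.01 0 0 0 0;0 0 -.004 0 0 0 0'
python3 -m creep '0 0 0 0 0 0 0;0 0 0 0 0 0 0;0 0 0 0 0 0 0;0 0 0 0 0 0 0;0 0 0 0 0 0 0'
```

```text
time: 36.05
tool_pos: [606.4, -104.5, 156.9]
tcp_rot: [-3.14, 0.002, 0.258]
contact_force: [-0.4, -0.3, -1.9]
grip_width: 33.2
finger_force: 30.0
time: 36.47
tool_pos: [607.3, -105.5, 159.5]
tcp_rot: [3.141, -0.001, 0.257]
contact_force: [-0.5, 0.4, -1.6]
grip_width: 33.6
finger_force: 30.0
```

```bash
python3 -m creep '0 0 -.003 0 0 0 0;0 0 -.003 0 0 0 0;0 0 -.002 0 0 0 0;0 0 0 0 0 0 0;0 0 0 0 0 0 0;0 0 0 0 0 0 0'| grep -E 'tool_pos|contact'; for i in 1 2 3 ; do python3 -m creep '0 0 -.0006 0 0 0 0;0 0 0 0 0 0 0;0 0 0 0 0 0 0' | grep -E 'tool_pos|contact'; done
```

```text
tool_pos: [607.0, -105.4, 150.4]
contact_force: [-0.3, -0.0, -1.8]
tool_pos: [607.1, -105.4, 150.4]
contact_force: [-1.1, 0.7, 4.0]
tool_pos: [607.1, -105.4, 150.4]
contact_force: [-2.5, 1.7, 7.6]
tool_pos: [607.2, -105.4, 150.3]
contact_force: [-3.4, 1.5, 11.9]
```

```bash
python3 -m creep '0 0 .0015 0 0 0 0;0 0 0 0 0 0 0;0 0 0 0 0 0 40;0 0 0 0 0 0 46;0 0 0 0 0 0 60;0 0 0 0 0 0 100;0 0 0 0 0 0 100;0 0 0 0 0 0 100'
python3 -m creep '0 0 0 0 0 0 100;0 0 .01 0 0 0 100;0 0 .02 0 0 0 100;0 0 .03 0 0 0 100;0 0 .03 0 0 0 100;0 0 .03 0 0 0 100;0 0 .03 0 0 0 100;0 0 .03 0 0 0 100'
python3 -m creep '0 0 .02 0 0 0 100;-.02 0 0 0 0 0 100;-.04 0 0 0 0 0 100;-.04 0 0 0 0 0 100;-.04 0 0 0 0 0 100;-.04 0 0 0 0 0 100;-.02 0 0 0 0 0 100;0 0 0 0 0 0 100'
python3 -m creep '0 0 0 0 0 0 100;0 0 0 0 0 0 100;0 0 0 0 0 0 100'
python3 - <<'E'
from h import *
t=viewer.capture('top')[:,:,::-1];s=viewer.capture('scene')[:,:,::-1]
cv2.imwrite('pics/f.png',np.hstack([cv2.resize(t[140:320,90:480],(400,300)),cv2.resize(s[120:320,110:470],(400,300))]))
E
```

```text
time: 38.38
tool_pos: [606.9, -105.4, 149.9]
tcp_rot: [-3.142, 0.0, 0.257]
contact_force: [0.8, -0.7, 0.3]
grip_width: 64.4
finger_force: 0.0
time: 39.05
tool_pos: [606.6, -105.3, 332.7]
tcp_rot: [3.141, -0.001, 0.257]
contact_force: [0.4, -0.4, -0.4]
grip_width: 91.8
finger_force: 0.0
time: 39.72
tool_pos: [403.5, -104.8, 351.5]
tcp_rot: [3.141, -0.0, 0.256]
contact_force: [0.9, -0.2, 1.3]
grip_width: 91.4
finger_force: 0.0
time: 39.97
tool_pos: [408.0, -105.5, 350.3]
tcp_rot: [3.141, -0.001, 0.257]
contact_force: [0.3, 0.0, -0.2]
grip_width: 91.9
finger_force: 0.0
```

View pics/f.png

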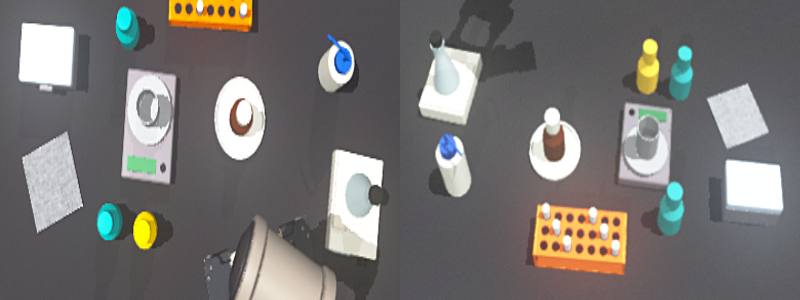

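All three vessels stand upright in their places (top-view crop: bottle (242,115) in the dish, cup (150,107) on the pan, flask (360,193) on the stirrer), with the bystanders unmoved. Handing in.

```bash
python3 -c "
from plant import order
print(order.close_job())"
```

```text
the job is handed in; nothing more can be done
None
```

I handed the job in with the flask on the stirrer, the cup on the balance pan and the bottle in the spill dish, all upright and let go. The bottle was first set aside on the mat. The last pictures showed the rack, wash bottle and tip box where they started, and no verdict came back on hand-in.

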